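# Clamp a round board in a drilling jig with a cam strap clamp

### The arm

A 6-joint arm with a two-finger parallel gripper is mounted at the origin on the work surface; the furniture and walls round the work are solid. World frame = base frame: x ahead of the robot, y to its left, z up, the work surface at z = 0. Lengths are in m, angles in degrees, forces in N, time in s.
With the tool pointing down it reaches from about 0.3 to 0.75 m from the base axis. Payload 8.5 kg.
Tool frame: the origin (TCP) lies midway between the tips of the shut fingers; the grasp point (between the pads) lies 19 mm behind it; z points along the fingers, y is the line along which they close (so a half turn about z gives the same grasp; the last joint's range is limited). The gripper opens to 85 mm and grips with 20 to 120 N. Pads are 22 mm wide; open, the fingers measure 114 mm over their backs; the gripper's body (76 mm by 85 mm) begins 54 mm behind the grasp point. The pads swing forward as they close: fully open they stand 13 mm farther back than shut.
Start: joints at [-82.179, 21.807, 74.336, -0, 83.858, -12.336], TCP at [0.19, -0.516, 0.231] pointing down, gripper open.
Joint ranges: [-178.18, 178.18], [-50.72, 133.34], [12.68, 142.11], [-81.47, 261.47], [9.98, 163.14], [-165.26, 165.26]. Speed limits (degrees/s): [136.94, 136.94, 180, 180, 180, 180].

### API

Orientations are given as a 3x3 rotation matrix whose columns are the frame's x, y, z axes.
In Python, from rig import monitor, optics, close_job, models gives the robot as it stands.
- The arm moves only by the tool step_arm, never from a script. Its arguments are lists of equal length, an entry for each row: "fingers": the closure, from -1 (fully open) to 1 (shut); "travel": the shift along the tool's x, y, z scaled (see below), a list of three; "twist": the turn about the tool's z scaled (see below). In form: {"fingers": [fingers, ...], "travel": [[tx, ty, tz], ...], "twist": [twist, ...]}. A call has 1 to 10 rows; each row shifts and turns the commanded pose from where the row before left it, along the tool's axes as they then stand; what a row does not reach is not made up. The controller multiplies each number of a shift by 100 mm and each number of a turn by pi rad. A row lasts 1/8 s, in which the tool goes at most 62.5 mm and 10.7 degrees, less where a joint would pass 70% of its speed; a pose out of reach is approached as far as the arm can. A call with a number of a shift or a turn outside -1 to 1 is refused whole. A call with a gripper value outside its range is refused whole. The fingers move at their own pace and stop on an object; "force" is the grip in N (left out, the last holds). Time passes only in rows, so rows that do not move let the fingers close. It gives the time, the measured TCP pose, the force, the opening and the grip force at its end, in the units of the state.
- monitor.observe(): the state, without advancing time (a new reading comes with each control period).
- optics.get_image(name): name is "side" or "top"; returns (picture, depth): 384x512x3 uint8, blue, green, red; 384x512 float32, m along the optical axis (not along the pixel's ray), 0 where there is no reading.
- optics.get_calibration(name): a dict with "vertical_fov" (degrees; the focal length in pixels is half the picture's height over the tangent of half this angle, whatever the lens; pixels are square), "cx", "cy" (the principal point, pixels), "world_from_camera" (4x4, takes a point from camera to world coordinates). Camera axes: x right, y up, looking along -z (the intrinsics and any distortion apply to the point x, -y, -z); pixel columns grow to the right and rows downward; lengths in m; the calibration is good to about 2 mm. A picture is of the moment at which its call begins. get_calibration takes no time and is no camera call.
- close_job(): hands the job in; it is judged then, once.
Trained networks look in the newest picture that a camera, given by its name, has taken for a name from the list of things; names that differ only in an ending like _2 or _b are one class to them, and where a whole thing is asked for, a point or a joint stands for the part that bears it (a point fixed in the world has none). Each returns a list of dicts, best first, with "confidence" (0 to 1); they miss things now and then, are a little off and sometimes report something else, mostly with a low value. They report only what shows in the picture. A call takes as long as a camera call.
- models.trace(camera, query): "mask" (384x512 bool, what is visible of it) and "point" ([column, row] in pixels, amid what is visible of it).
- models.landmark_of(camera, query): "point" ([column, row] in pixels: a listed point, or the origin of a listed thing).
The state is a dict: "time_s": time; "q": joint angles; "qvel": joint speeds; "joint_efforts": joint torques, N m; "position": TCP position; "tool_rot": TCP orientation; "ft_force": force on the tool from outside, world axes, zero at the start; "wrist_torque": the same for the moment, N m; "grip_width": finger opening in m; "gripper_force": force on a finger pad.
Only numpy, scipy, OpenCV 4.12 (cv2) and the standard library are available. Lean on these libraries where they do the work, as an engineer would, in place of code of your own. Each camera call takes 0.05 s, during which the arm holds its last target. There are 200 camera calls.

### The job

Clamp the round wooden board in the plywood jig, ready for drilling: push it home against both stop pins, set the wing nut with the cam lever up so that the lever starts to bite about a fifth of its way over, then flip the lever all the way over until it locks. The board must end up held firmly, at about 50 N, not crushed: go by the feel of the lever, back the nut off or tighten it (always with the lever up) if it bites too soon or too late, and leave the cup where it stands.

Things in the scene. Friction and masses are not known exactly. Their poses are not given: they have to be found in the camera images.
- board: Round beech board, 216 mm across, 16 mm thick, about 0.35 kg, loose. It lies on three rest buttons of the jig, its underside 21 mm above the table, 14 to 30 mm short of its place against the stop pins. Origin: centre of its underside.
- board_home (a point): Where the board's origin is when its rim touches both steel stop pins (12 mm thick, tops 41 mm above the table). Axes are the jig's: z up, x away from the robot, y to its left. The pins stand 114 mm from here, at +0.45 and -1.30 rad from x towards y; push the board straight at its place, for pressed askew it jams on one pin. The jig's base is 15 mm thick.
- strap: Dark steel strap along the jig's y axis, tilting on a stud. Origin: on the stud, at y = -143 mm from board_home, 62 mm above the table. Its nose (y +60 mm) carries wing nut, spindle and a sprung rubber foot above the board; its tail (y -45 mm) the cam lever. How far the foot is screwed out differs each time by up to 6 mm and is not reported: the foot starts 3.5 to 10.5 mm above the board.
- nut (a joint): Angle of the captive steel wing nut, rad, 0 to 4.4, starts at 0 to 0.3. It grows when turned clockwise seen from above, which lowers the foot 2.55 mm per rad and adds about 24 N of lock force per rad. It stays at its height and, by friction (0.25 N m), where it is left. The right setting lies anywhere from about 1.2 to 3.6.
- nut_grip (a point): On the nut's axis, 2 mm above the middle of its wings: a flat plate 50 mm long, 11 mm thick, 28 mm high, to be pinched across its thickness from above, fingertips at most 13 mm below this point. x axis along the wings, y across them, z up; it turns with the nut (at nut = 0 the wings lie along the jig's x).
- lever (a joint): Angle of the cam lever, rad: 0 up, 1.45 fully over on its stop, dead centre about 1.2. A light spring (1 N at the handle) brings it back up if let go before dead centre. Lock force goes with the angle where the push passes 1.5 N above idle: 0.08 rad 66 N, 0.2 rad 56 N, 0.3 rad 50 N, 0.46 rad 39 N, 0.62 rad 29 N, 0.9 rad 20 N, no bite 12 N. At 50 N the push peaks at 5 N.
- lever_axis (a point): Middle of the cam lever's pivot pin, which is level, along the jig's x axis, 45 mm from the strap's origin towards the jig's -y.
- handle: Black grip at the lever's end, 42 mm long, 20 mm wide, 10 mm thick. Origin: its middle, 70 mm from the pivot pin. z axis outward along the lever, y axis out of its upper face, x the jig's x. Lever up: 72 degrees above level, leaning to the jig's -y; over: 4 degrees below level, pointing to -y (the strap tips back 0.117 rad meanwhile, mostly early). Push the upper face, with under 25 N.
- cup: White coffee cup, 85 x 72 x 53 mm, on a saucer in front at the left; a bystander. Origin: centre of its underside.

How it is judged (in metres and radians):
On the way:
1. the board is pushed home against both stop pins (horizontal distance between board and board_home below 0.003 m), for 0.2 s.
At the end, for the whole second after the job is handed in: the lever is fully over (beyond 1.38 rad, past dead centre), the foot presses the board with 41 to 60 N, and the board lies at rest within 3 mm of its place against the pins (value of joint lever above 1.38 rad and contact force between strap and board between 41 and 60 N and horizontal distance between board and board_home below 0.003 m and linear speed of board below 0.01 m/s); the robot touches nothing.
It fails at once if the foot crushes the board (over 85 N) (contact force between strap and board above 85 N).
It fails at once if the lever's handle is forced with over 25 N (contact force between the fingers and handle above 25 N).
It fails at once if the nut is turned while the lever is over (beyond 0.9 rad) (value of joint lever above 0.9 rad and (velocity of joint nut above 0.3 rad/s or velocity of joint nut below -0.3 rad/s)).
It fails at once if the cup is moved by over 3 cm (distance of cup from where it was at the start of the episode above 0.03 m).
It also fails if it takes over 72 s, if anything falls off the work surface, if the arm or the gripper's body presses on something with over 40 N, if the wrist force passes 120 N, or if a joint passes its speed limit or range.

## Working session

There is one attempt and no reset: what is moved stays moved. The work goes in short steps, Python scripts to look and compute and a tool call to move; the robot and the scene stay as the last step left them, time stands still between calls to the robot, and variables do not carry over. Pictures are saved under pics/ and viewed, at most 10 in all, crops included, and the job is handed in when it is done.

Besides the shell and the picture viewer there is one more tool, called after ">>>" in YAML: its name, and indented under it one key for each argument. step_arm: Moves the arm, as the interface text tells. Its arguments: {"type":"object","properties":{"fingers":{"type":"array","items":{"type":"number"}},"travel":{"type":"array","items":{"type":"array","items":{"type":"number"}}},"twist":{"type":"array","items":{"type":"number"}},"force":{"type":"number"}},"required":["fingers","travel","twist"]}

```bash
mkdir -p pics; cat > h.py <<'E'
import numpy as np, cv2
from rig import monitor, optics, close_job, models
def ray(cam,p):
    c=optics.get_calibration(cam); f=192/np.tan(np.radians(c["vertical_fov"])/2)
    T=np.array(c["world_from_camera"]); d=np.array([(p[0]-c["cx"])/f,-(p[1]-c["cy"])/f,-1.])
    return T[:3,3],T[:3,:3]@d
def at(cam,p,depth): o,d=ray(cam,p); return o+d*depth
def atz(cam,p,z): o,d=ray(cam,p); return o+d*((z-o[2])/d[2])
def tri(p1,p2,c1="side",c2="top"):
    o1,d1=ray(c1,p1);o2,d2=ray(c2,p2)
    s=np.linalg.lstsq(np.c_[d1,-d2],o2-o1,rcond=None)[0]
    a=o1+d1*s[0];b=o2+d2*s[1]; return (a+b)/2,np.linalg.norm(a-b)
E
python3 - <<'E'
from h import *
np.set_printoptions(precision=4,suppress=True)
ims={}
for c in("side","top"):
    im,d=optics.get_image(c); ims[c]=d; cv2.imwrite(f"pics/{c}0.png",im)
    cal=optics.get_calibration(c); print({k:v for k,v in cal.items()})
L={}
for q in("board","board_home","strap","nut_grip","lever_axis","handle","cup"):
    for c in("side","top"):
        for r in models.landmark_of(c,q)[:2]:
            p=r["point"]; L.setdefault((q,c),p)
            dd=ims[c][int(round(p[1])),int(round(p[0]))]
            print(q,c,np.round(p,1),round(r["confidence"],2),at(c,p,dd))
    if (q,"side") in L and (q,"top") in L: print("  tri",tri(L[q,"side"],L[q,"top"]))
print(monitor.observe())
E
```

```text
{'vertical_fov': 42.41633761627856, 'cx': 259.50797906705327, 'cy': 187.0852049333449, 'world_from_camera': array([[-0.9266,  0.1906, -0.3241,  0.0638],
       [-0.3757, -0.5088,  0.7746,  1.1492],
       [-0.0173,  0.8395,  0.543 ,  0.8059],
       [ 0.    ,  0.    ,  0.    ,  1.    ]])}
{'vertical_fov': 55.768507670600144, 'cx': 255.11399610856793, 'cy': 195.64582675801717, 'world_from_camera': array([[-0.0201,  0.9877, -0.1551,  0.3519],
       [-0.9997, -0.0182,  0.0132,  0.1385],
       [ 0.0102,  0.1554,  0.9878,  0.9357],
       [ 0.    ,  0.    ,  0.    ,  1.    ]])}
board side [229.6 212.8] 0.92 [0.5507 0.1952 0.0358]
board side [232.4 170.9] 0.73 [0.5816 0.1024 0.1068]
board top [233.8 173.9] 0.6 [0.5498 0.1792 0.0368]
  tri (array([0.5552, 0.1806, 0.024 ]), np.float64(0.005437041579189358))
strap side [237.9 174.4] 0.75 [0.5663 0.1005 0.0978]
strap top [288.  155.4] 0.89 [0.5864 0.044  0.0706]
  tri (array([0.5915, 0.0433, 0.0591]), np.float64(0.0040033674623928634))
nut_grip side [230.2 169.7] 0.69 [0.5944 0.0898 0.1009]
nut_grip side [238.9 170.5] 0.51 [0.5656 0.0943 0.1
[... 562 characters left out ...]
96]
cup top [170.4 266.6] 0.88 [0.3217 0.3411 0.0112]
  tri (array([0.3264, 0.3443, 0.0037]), np.float64(0.010313406973507784))
{'time_s': 0.8, 'q': array([-82.1786,  21.8054,  74.3368,   0.    ,  83.8567, -12.3353]), 'qvel': array([ 0.0334, -0.0392, -0.0529,  0.106 , -0.0387,  0.0999]), 'joint_efforts': array([ -0.0002, -44.8295, -23.145 ,  -0.0001,   0.0006,   0.    ]), 'position': array([ 0.1895, -0.5163,  0.2313]), 'tool_rot': array([[ 0.9388,  0.3446,  0.    ],
       [ 0.3446, -0.9388, -0.    ],
       [-0.    ,  0.    , -1.    ]]), 'ft_force': array([ 0.3112, -0.3876, -0.0651]), 'wrist_torque': array([-0.0355,  0.0352,  0.0169]), 'gripper_force': 0.0, 'grip_width': 0.0854955755939914}
```

```bash
python3 - <<'E'
import cv2
a=cv2.imread("pics/top0.png")[70:320,120:400]; cv2.imwrite("pics/top0c.png",cv2.resize(a,None,fx=2.4,fy=2.4,interpolation=2))
a=cv2.imread("pics/side0.png")[90:330,130:400]; cv2.imwrite("pics/side0c.png",cv2.resize(a,None,fx=2.4,fy=2.4,interpolation=2))
E
```

```text
(no output)
```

View pics/top0c.png

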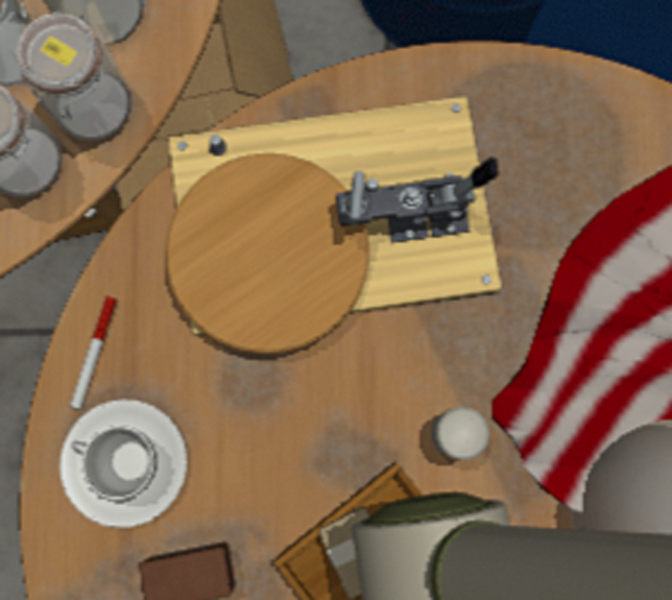

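View pics/side0c.png

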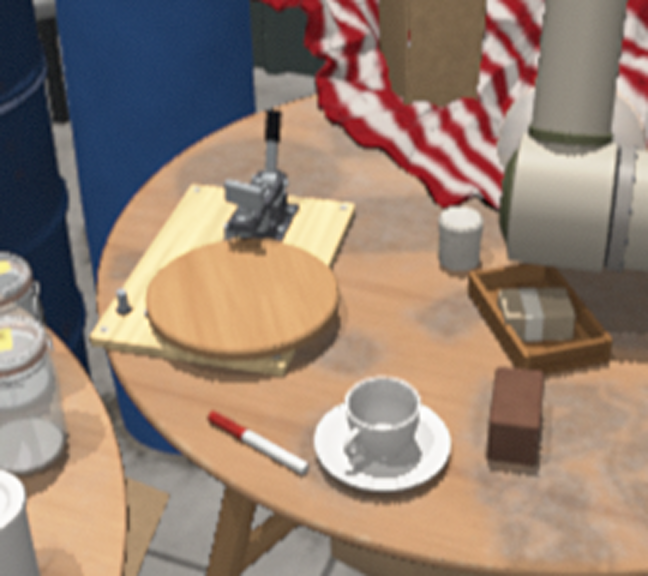

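```bash
python3 - <<'E'
from h import *
np.set_printoptions(precision=4,suppress=True)
t=cv2.imread("pics/top0.png"); s=cv2.imread("pics/side0.png")
a=t[135:175,245:335]; b=t[118:143,197:224]; c=s[130:195,215:257]; e=s[200:230,168:195]
z=lambda x,f:cv2.resize(x,None,fx=f,fy=f,interpolation=2)
cv=np.zeros((600,800,3),np.uint8)
def put(im,x,y): cv[y:y+im.shape[0],x:x+im.shape[1]]=im
put(z(a,6),0,0); put(z(b,8),560,0); put(z(c,5),0,250); put(z(e,8),230,250)
cv2.imwrite("pics/z1.png",cv)
g=lambda x,y:(x/2.4+120,y/2.4+70)
for p in((182,146),(456,108),(486,281)): print("screw",atz("top",g(*p),.015))
for p in((170,138),(467,97),(500,290)): print("corner",atz("top",g(*p),.015))
P1=atz("top",g(217,140),.041);P2=atz("top",g(372,183),.041);print(P1,P2,np.linalg.norm(P1-P2))
optics.get_image("top"); 
m=models.trace("top","board")[0]["mask"].astype(np.uint8)
c=max(cv2.findContours(m,0,1)[0],key=cv2.contourArea)[:,0]
pts=np.array([atz("top",p,.035)[:2] for p in c]); 
from scipy.optimize import least_squares
r=least_squares(lambda v:np.hypot(*(pts-v[:2]).T)-.108,[.55,.18],loss="soft_l1",f_scale=.001);print("board",r.x,np.median(abs(r.fun)))
E
```

```text
screw [0.6724 0.279  0.015 ]
screw [ 0.7114 -0.0246  0.015 ]
screw [ 0.5157 -0.0484  0.015 ]
corner [0.6818 0.2923 0.015 ]
corner [ 0.724  -0.0374  0.015 ]
corner [ 0.5056 -0.063   0.015 ]
[0.6695 0.2377 0.041 ] [0.6191 0.0732 0.041 ] 0.1720906461315069
board [0.5492 0.186 ] 0.0018282137121931608
```

View pics/z1.png

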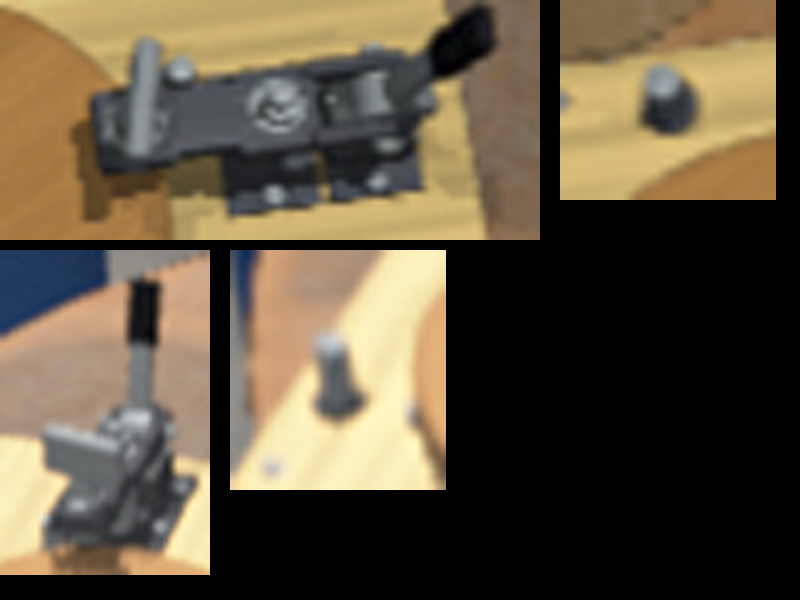

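```bash
cat >> h.py <<'E'
R2=lambda a:np.array([[np.cos(a),-np.sin(a)],[np.sin(a),np.cos(a)]])
E
python3 - <<'E'
from h import *
np.set_printoptions(precision=4,suppress=True)
P1=atz("top",(209.75,128),.041);P2=atz("top",(275.2,146.3),.041)
print(P1,P2,np.linalg.norm(P1-P2), "tri P1",tri((180.75,211.9),(209.75,128)))
d=P1-P2; yaw=np.arctan2(d[1],d[0])-np.arctan2(159.4,72.1); print("yaw pins",yaw)
J=np.array([[102.6,49.6],[30.5,-109.8]])/1e3
for y in (yaw,.125):
    R=R2(y); h=(P1[:2]+P2[:2])/2-R@J.mean(0); print("home",y,h,"off board",R.T@(np.array([.5492,.186])-h))
    h3=np.array([*h,0.])
    for n,o in(("stud",(0,-.143)),("nut",(0,-.083)),("axis",(0,-.188)),("handle",(0,-.188-.070*np.cos(np.radians(72))))): print(n,h+R@o)
s=atz("top",(291.2,152.5),.066); print("stud seen",s)
for y in range(-1,2): pass
# nut wing ends (top edge z~?)
optics.get_image("side"); optics.get_image("top")
im,d=optics.get_image("top")
for q in("nut","handle","lever","strap"):
  for c in("top","side"):
    r=models.trace(c,q)
    if r:
        im,d=optics.get_image(c); m=r[0]["mask"]; vs=np.argwhere(m); 
        pts=np.array([at(c,(x,y),d[y,x]) for y,x in vs if d[y,x]>0])
        print(q,c,r[0]["confidence"],m.sum(),"med",np.median(pts,0),"min",np.percentile(pts,5,0),"max",np.percentile(pts,95,0))
        if q=="nut":
            t=pts[pts[:,2]>.09]; u,sv,v=np.linalg.svd((t-t.mean(0))[:,:2],full_matrices=False); print(" wing",len(t),t.mean(0),v[0],sv)
E
```

```text
[0.6704 0.2394 0.041 ] [0.6189 0.0727 0.041 ] 0.17452034288152637 tri P1 (array([0.6724, 0.2401, 0.0376]), np.float64(0.00162663896960698))
yaw pins 0.1255107571149796
home 0.1255107571149796 [0.5749 0.1776] off board [-0.0244  0.0116]
stud [0.5928 0.0357]
nut [0.5853 0.0952]
axis [ 0.5984 -0.009 ]
handle [ 0.6011 -0.0304]
home 0.125 [0.5749 0.1776] off board [-0.0244  0.0115]
stud [0.5927 0.0357]
nut [0.5852 0.0953]
axis [ 0.5983 -0.0089]
handle [ 0.601  -0.0304]
stud seen [0.5949 0.0353 0.066 ]
nut side 0.57 201 med [0.5862 0.0997 0.0982] min [0.5667 0.0931 0.0749] max [0.6096 0.1069 0.1139]
 wing 140 [0.5872 0.099  0.1035] [-0.9971  0.0765] [0.1715 0.0349]
handle side 0.55 83 med [ 0.6043 -0.0251  0.1268] min [ 0.5961 -0.0332  0.1114] max [ 0.6145 -0.0186  0.1441]
lever top 0.75 209 med [ 0.599  -0.0221  0.1054] min [ 0.5927 -0.0358  0.0645] max [ 0.6102 -0.0014  0.1448]
lever side 0.76 154 med [ 0.6013 -0.0176  0.1076] min [ 0.5949 -0.0295  0.0649] max [0.6103 0.0025 0.142 ]
strap top 0.66 883 med [0.5931 0.0334 0.0702] min [ 0.5725 -0.0293  0.0619] max [0.6113 0.1033 0.1358]
strap side 0.91 562 med [0.5918 0.0527 0.0852] min [ 0.5705 -0.027   0.0583] max [0.6106 0.1097 0.1316]
```

>>> step_arm:
  fingers: [1,1,1,1,1,1,1,1,1,1]
  travel:
    - [0,0,0]
    - [0,0,0]
    - [0,0,0]
    - [0,0,0]
    - [0,0,0]
    - [0,0,0]
    - [0,0,0]
    - [0,0,0]
    - [0,0,0]
    - [0,0,0]
  twist: [-0.0566,-0.0566,-0.0566,-0.0566,-0.0566,-0.0566,-0.0566,-0.0566,-0.0566,-0.0566]

```text
time_s: 3.0
position: [0.1895, -0.5163, 0.2313]
tool_rot: [[-0.535, 0.845, -0.0], [0.845, 0.535, 0.0], [0.0, 0.0, -1.0]]
ft_force: [-0.3, -0.4, 0.5]
grip_width: 0.0001
gripper_force: 0.0
```

>>> step_arm:
  fingers: [1,1,1,1,1]
  travel:
    - [0,0,0]
    - [0,0,0]
    - [0,0,0]
    - [0,0,0]
    - [0,0,0]
  twist: [-0.0566,-0.0566,-0.0566,-0.0566,0]

```text
time_s: 3.62
position: [0.1895, -0.5163, 0.2313]
tool_rot: [[-0.955, 0.297, 0.0], [0.297, 0.955, -0.0], [-0.0, -0.0, -1.0]]
ft_force: [-0.9, 0.1, 0.1]
grip_width: 0.0003
gripper_force: 0.0
```

```bash
cat >> h.py <<'E'
def need(target,yaw=None):
    s=monitor.observe(); R=np.array(s["tool_rot"]); d=R.T@(np.array(target)-s["position"])
    y=np.degrees(np.arctan2(R[1,0],R[0,0]))
    print("pos",np.round(s["position"],4),"yaw",round(y,2),"t",s["time_s"],"F",np.round(s["ft_force"],1),"travel(100mm)",np.round(d*10,3), "q6",round(s["q"][5],1))
    if yaw is not None: print("twist total",-((yaw-y+180)%360-180)/180)
E
python3 -c "
from h import *
need([.407,.230,.231],162.8)"
```

```text
pos [ 0.1895 -0.5163  0.2313] yaw 162.7 t 3.625 F [-0.9  0.1  0.1] travel(100mm) [1.430e-01 7.772e+00 3.000e-03] q6 -154.9
twist total -0.0005628140406500392
```

>>> step_arm:
  fingers: [1,1,1,1,1,1,1,1]
  travel:
    - [0.02,0.5,0]
    - [0.02,0.5,0]
    - [0.02,0.5,0]
    - [0.02,0.5,0]
    - [0.02,0.5,0]
    - [0.02,0.5,0]
    - [0.02,0.5,0]
    - [0,0.5,0]
  twist: [0,0,0,0,0,0,0,0]

```text
time_s: 4.62
position: [0.2946, -0.1286, 0.2316]
tool_rot: [[-0.954, 0.301, 0.001], [0.301, 0.954, -0.001], [-0.001, -0.0, -1.0]]
ft_force: [0.5, -0.3, 0.0]
grip_width: 0.0
gripper_force: 0.0
```

>>> step_arm:
  fingers: [1,1,1,1,1,1,1,1,1]
  travel:
    - [0,0.5,0]
    - [0,0.5,0]
    - [0,0.5,0]
    - [0,0.5,0]
    - [0,0.5,0]
    - [0,0.5,0]
    - [0,0.5,0]
    - [0,0.25,0]
    - [0,0,0]
  twist: [0,0,0,0,0,0,0,0,0]

```text
time_s: 5.75
position: [0.4055, 0.2292, 0.2311]
tool_rot: [[-0.955, 0.297, -0.0], [0.297, 0.955, -0.0], [0.0, -0.0, -1.0]]
ft_force: [-0.2, -0.2, 0.1]
grip_width: -0.0
gripper_force: 0.0
```

```bash
python3 -c "
from h import *
need([.407,.230,.025],162.8)"
```

```text
pos [0.4055 0.2292 0.2311] yaw 162.73 t 5.75 F [-0.2 -0.2  0.1] travel(100mm) [-0.012  0.012  2.061] q6 -57.9
twist total -0.00037598355194745636
```

>>> step_arm:
  fingers: [1,1,1,1,1,1,1,1,1,1]
  travel:
    - [0,0,0.5]
    - [0,0,0.5]
    - [0,0,0.5]
    - [0,0,0.35]
    - [0,0,0.2]
    - [-0.15,0,0]
    - [-0.1,0,0]
    - [-0.1,0,0]
    - [-0.1,0,0]
    - [0,0,0]
  twist: [0,0,0,0,0,0,0,0,0,0]

```text
time_s: 7.0
position: [0.4496, 0.2146, 0.0267]
tool_rot: [[-0.955, 0.296, 0.002], [0.296, 0.955, 0.0], [-0.002, 0.001, -1.0]]
ft_force: [-0.8, -0.1, 0.2]
grip_width: 0.0002
gripper_force: 0.0
```

>>> step_arm:
  fingers: [1,1,1,1]
  travel:
    - [-0.04,0,0]
    - [-0.04,0,0]
    - [-0.02,0,0]
    - [0,0,0]
  twist: [0,0,0,0]

```text
time_s: 7.5
position: [0.4583, 0.2118, 0.0264]
tool_rot: [[-0.955, 0.296, 0.001], [0.296, 0.955, -0.0], [-0.0, 0.0, -1.0]]
ft_force: [-1.9, 0.1, 0.7]
grip_width: -0.0
gripper_force: 0.8
```

>>> step_arm:
  fingers: [1,1,1]
  travel:
    - [-0.02,0,0]
    - [-0.01,0,0]
    - [0,0,0]
  twist: [0,0,0]

```text
time_s: 7.88
position: [0.461, 0.211, 0.0263]
tool_rot: [[-0.955, 0.296, 0.0], [0.296, 0.955, -0.0], [-0.0, 0.0, -1.0]]
ft_force: [-2.6, 0.2, 1.8]
grip_width: -0.0001
gripper_force: 1.3
```

>>> step_arm:
  fingers: [1,1]
  travel:
    - [-0.01,0,0]
    - [0,0,0]
  twist: [0,0]

```text
time_s: 8.12
position: [0.4619, 0.2107, 0.0263]
tool_rot: [[-0.955, 0.296, 0.0], [0.296, 0.955, -0.0], [-0.0, 0.0, -1.0]]
ft_force: [-2.5, 0.9, 2.2]
grip_width: -0.0001
gripper_force: 1.3
```

>>> step_arm:
  fingers: [1,1]
  travel:
    - [-0.01,0,0]
    - [0,0,0]
  twist: [0,0]

```text
time_s: 8.38
position: [0.4624, 0.2105, 0.0263]
tool_rot: [[-0.955, 0.296, -0.001], [0.296, 0.955, 0.0], [0.001, -0.0, -1.0]]
ft_force: [-5.4, 2.4, 3.5]
grip_width: -0.0001
gripper_force: 2.5
```

>>> step_arm:
  fingers: [1,1]
  travel:
    - [-0.01,0,0]
    - [0,0,0]
  twist: [0,0]

```text
time_s: 8.62
position: [0.4624, 0.2104, 0.0262]
tool_rot: [[-0.955, 0.296, -0.003], [0.296, 0.955, 0.0], [0.003, -0.0, -1.0]]
ft_force: [-7.5, 5.0, 4.7]
grip_width: 0.0001
gripper_force: 4.3
```

>>> step_arm:
  fingers: [1,1]
  travel:
    - [-0.01,0,0]
    - [0,0,0]
  twist: [0,0]

```text
time_s: 8.88
position: [0.4625, 0.2104, 0.0261]
tool_rot: [[-0.955, 0.296, -0.005], [0.296, 0.955, 0.001], [0.005, -0.001, -1.0]]
ft_force: [-11.3, 5.8, 6.5]
grip_width: 0.0002
gripper_force: 6.1
```

```bash
cat >> h.py <<'E'
def board(z=.035):
    from scipy.optimize import least_squares
    im,_=optics.get_image("top"); r=models.trace("top","board")
    m=r[0]["mask"].astype(np.uint8)
    c=max(cv2.findContours(m,0,1)[0],key=cv2.contourArea)[:,0]
    pts=np.array([atz("top",p,z)[:2] for p in c])
    r=least_squares(lambda v:np.hypot(*(pts-v[:2]).T)-.108,[.55,.18],loss="soft_l1",f_scale=.001)
    print("board",np.round(r.x,4)); return im
E
python3 -c "
from h import *
im=board(); cv2.imwrite('pics/t2.png',cv2.resize(im[110:230,170:300],None,fx=4.5,fy=4.5,interpolation=2))
need([.4,.2,.1])"
```

```text
board [0.5755 0.1786]
pos [0.4625 0.2104 0.0261] yaw 162.79 t 8.975 F [-11.2   5.5   7. ] travel(100mm) [ 0.57  -0.285 -0.736] q6 -61.8
```

View pics/t2.png

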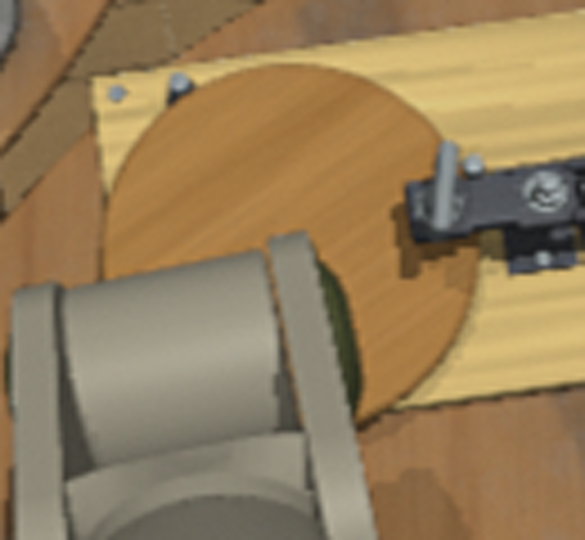

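>>> step_arm:
  fingers: [1,1,1,1,0.3,0.3,0,0,0,0]
  travel:
    - [0.1,0,0]
    - [0.2,0,0]
    - [0,0,-0.5]
    - [0,0,-0.5]
    - [0,0,-0.5]
    - [-0.45,-0.18,0]
    - [-0.45,-0.18,0]
    - [-0.45,-0.18,0]
    - [-0.45,-0.18,0]
    - [0,0,0]
  twist: [0,0,0,0,0,0,0,0,-0.035,-0.036]

```text
time_s: 10.22
position: [0.589, 0.094, 0.1757]
tool_rot: [[-0.997, 0.077, 0.002], [0.077, 0.997, -0.001], [-0.002, -0.001, -1.0]]
ft_force: [-0.8, 1.1, 0.1]
grip_width: 0.0426
gripper_force: 0.0
```

```bash
python3 - <<'E'
from h import *
np.set_printoptions(precision=4,suppress=True)
need([.585,.0955,.13],175.6)
im=board()
E
```

```text
pos [0.589  0.094  0.1757] yaw 175.58 t 10.225 F [-0.8  1.1  0.1] travel(100mm) [0.042 0.012 0.456] q6 -87.8
twist total -9.501094295135064e-05
board [0.576  0.1752]
```

>>> step_arm:
  fingers: [0,0,0,0,1,1,1,1]
  travel:
    - [0.04,0.01,0.25]
    - [0,0,0.25]
    - [0,0,0.2]
    - [0,0,0.1]
    - [0,0,0]
    - [0,0,0]
    - [0,0,0]
    - [0,0,0]
  twist: [0,0,0,0,0,0,0,0]
  force: 30

```text
time_s: 11.32
position: [0.5826, 0.0964, 0.0961]
tool_rot: [[-0.997, 0.079, -0.001], [0.079, 0.997, -0.002], [0.001, -0.002, -1.0]]
ft_force: [-0.2, -8.4, -7.0]
grip_width: 0.0101
gripper_force: 28.9
```

```bash
python3 -c "
from h import *
need([.585,.0955,.095],175.6); print(monitor.observe()['wrist_torque'])
im=board(); cv2.imwrite('pics/t3.png',cv2.resize(im[90:200,200:350],None,fx=5,fy=5,interpolation=2))
im,_=optics.get_image('side');cv2.imwrite('pics/s3.png',cv2.resize(im[90:220,180:310],None,fx=4.5,fy=4.5,interpolation=2))
"
```

```text
pos [0.5826 0.0964 0.0961] yaw 175.47 t 11.325 F [-0.2 -8.4 -7. ] travel(100mm) [-0.025 -0.007  0.011] q6 -87.4
twist total -0.0006974407610627509
[-1.02578898  0.06576859 -0.30028333]
board [0.5754 0.1766]
```

View pics/s3.png

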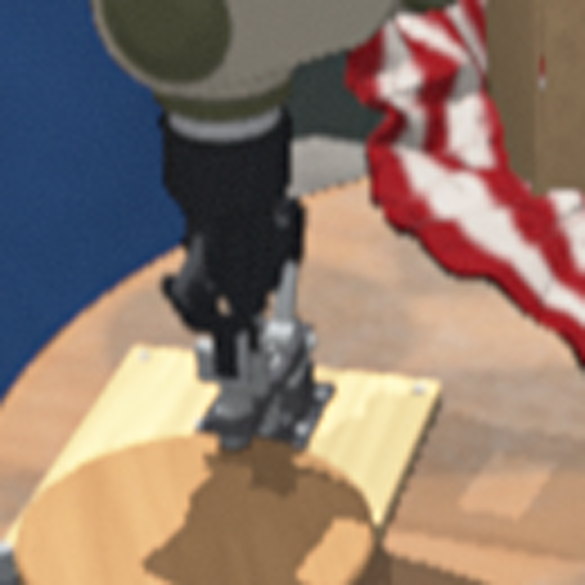

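>>> step_arm:
  fingers: [1,1,1,1,1,1]
  travel:
    - [-0.03,-0.015,0]
    - [0,0,0]
    - [0,0,0]
    - [0,0,0]
    - [0,0,0]
    - [0,0,0]
  twist: [0,0,0.05,0.05,0.05,0]

```text
time_s: 12.22
position: [0.5838, 0.0981, 0.0964]
tool_rot: [[-0.852, 0.523, -0.004], [0.523, 0.852, 0.003], [0.005, 0.001, -1.0]]
ft_force: [-6.7, 7.5, -0.6]
grip_width: 0.0101
gripper_force: 29.8
```

```bash
python3 -c "
from h import *
need([.5856,.0949,.095]); s=monitor.observe();print(s['wrist_torque'],s['grip_width'])
"
```

```text
pos [0.5838 0.0981 0.0964] yaw 148.47 t 12.225 F [-6.7  7.5 -0.6] travel(100mm) [-0.032 -0.018  0.014] q6 -60.5
[ 1.61678393  1.06727373 -0.10222934] 0.010087507154130954
```

>>> step_arm:
  fingers: [1,1,1,1,1,1,1]
  travel:
    - [-0.04,0,0]
    - [0,0,0]
    - [0,0,0]
    - [0,0,0]
    - [0,0,0]
    - [0,0,0]
    - [0,0,0]
  twist: [0,0.05,0.05,0.05,0.05,0.05,0]

```text
time_s: 13.1
position: [0.5875, 0.0983, 0.0974]
tool_rot: [[-0.234, 0.972, -0.002], [0.972, 0.234, 0.007], [0.007, -0.0, -1.0]]
ft_force: [-7.8, 19.8, 4.3]
grip_width: 0.0104
gripper_force: 29.5
```

```bash
python3 -c "
from h import *
need([.587,.096,.096]); s=monitor.observe();print(s['wrist_torque'],s['grip_width'])
"
```

```text
pos [0.5875 0.0983 0.0974] yaw 103.51 t 13.1 F [-7.8 19.8  4.3] travel(100mm) [-0.021 -0.01   0.014] q6 -15.7
[ 3.23835763  1.20273476 -0.14971272] 0.01035896158223037
```

>>> step_arm:
  fingers: [0.4,0.4,0.4]
  travel:
    - [0,0,0]
    - [0,0,0]
    - [0,0,0]
  twist: [0,0,0]

```text
time_s: 13.48
position: [0.5893, 0.0938, 0.0966]
tool_rot: [[-0.234, 0.972, 0.001], [0.972, 0.234, -0.0], [-0.0, 0.001, -1.0]]
ft_force: [-0.9, -0.3, -0.4]
grip_width: 0.0253
gripper_force: 0.0
```

```bash
python3 -c "
from h import *
need([.5875,.0963,.096]); s=monitor.observe();print(s['wrist_torque'],s['grip_width'])
"
```

```text
pos [0.5893 0.0938 0.0966] yaw 103.54 t 13.475 F [-0.9 -0.3 -0.4] travel(100mm) [ 0.029 -0.012  0.006] q6 -15.8
[-0.05591676 -0.02323297 -0.00693747] 0.025301004007311327
```

>>> step_arm:
  fingers: [0.4,1,1,1,1,1,1,1,1,1]
  travel:
    - [0.03,-0.01,0]
    - [0,0,0]
    - [0,0,0]
    - [0,0,0]
    - [0,0,0]
    - [0,0,0]
    - [0,0,0]
    - [0,0,0]
    - [0,0,0]
    - [0,0,0]
  twist: [0,0,0,0.05,0.05,0.05,0.05,0.05,0.05,0]

```text
time_s: 14.72
position: [0.5894, 0.0967, 0.0964]
tool_rot: [[0.65, 0.76, 0.005], [0.76, -0.65, 0.0], [0.003, 0.003, -1.0]]
ft_force: [11.6, 1.2, -4.0]
grip_width: 0.0101
gripper_force: 37.6
```

>>> step_arm:
  fingers: [0.3,0.3,0.3]
  travel:
    - [0,0,0]
    - [0,0,0]
    - [0,0,0]
  twist: [0,0,0]

```text
time_s: 15.1
position: [0.5871, 0.0968, 0.0963]
tool_rot: [[0.648, 0.761, -0.0], [0.761, -0.648, -0.0], [-0.0, -0.0, -1.0]]
ft_force: [-0.4, 0.6, 0.2]
grip_width: 0.0295
gripper_force: 0.0
```

```bash
python3 -c "
from h import *
need([.5875,.0963,.096]); s=monitor.observe();print(s['wrist_torque'],s['grip_width'])
"
```

```text
pos [0.5871 0.0968 0.0963] yaw 49.57 t 15.1 F [-0.4  0.6  0.2] travel(100mm) [-0.001  0.006  0.003] q6 38.4
[ 0.04492276  0.01859523 -0.01714771] 0.029546437765187752
```

```bash
cat >> h.py <<'E'
PIV=np.array([.5989,-.009,.062]); JY=np.array([-.1252,.9921,0]); Z=np.array([0,0,1.])
def tcp(th,r=.070,off=.011):
    t=.117*np.sin(np.clip(th,0,1.2)/1.2*np.pi/2); e=np.radians(72)-th+t
    y=-r*np.cos(e)+.005*np.sin(e)+off; z=.045*t+r*np.sin(e)+.005*np.cos(e)
    return y,z
def wtcp(th,**k): y,z=tcp(th,**k); return PIV+JY*y+Z*z
E
python3 - <<'E'
from h import *
need(wtcp(-.3)+[0,0,.07],97.2)
print(wtcp(-.3)); p=None
for th in np.r_[-.3,-.15,np.arange(0,.7,.1),.85,1,1.15,1.3,1.45,1.5]:
    q=np.array(tcp(th)); print(round(th,2),np.round(q*1e3,1), "" if p is None else ("travel x,z",np.round((q-p)*[10,-10],3))); p=q
E
```

```text
pos [0.5871 0.0968 0.0963] yaw 49.57 t 15.1 F [-0.4  0.6  0.2] travel(100mm) [-0.628  0.664 -1.057] q6 38.4
twist total -0.2645918480282846
[0.59702095 0.00588982 0.13206378]
-0.3 [15.  70.1] 
-0.15 [ 4.5 69.9] ('travel x,z', array([-0.105,  0.002]))
0.0 [-5.9 68.1] ('travel x,z', array([-0.104,  0.018]))
0.1 [-11.6  67.1] ('travel x,z', array([-0.057,  0.01 ]))
0.2 [-17.1  65.7] ('travel x,z', array([-0.056,  0.015]))
0.3 [-22.5  63.7] ('travel x,z', array([-0.054,  0.02 ]))
0.4 [-27.7  61.2] ('travel x,z', array([-0.052,  0.025]))
0.5 [-32.7  58.1] ('travel x,z', array([-0.05,  0.03]))
0.6 [-37.4  54.6] ('travel x,z', array([-0.047,  0.036]))
0.85 [-47.6  43.4] ('travel x,z', array([-0.102,  0.112]))
1.0 [-52.5  35. ] ('travel x,z', array([-0.049,  0.083]))
1.15 [-56.2  25.6] ('travel x,z', array([-0.037,  0.094]))
1.3 [-58.4  15.4] ('travel x,z', array([-0.023,  0.102]))
1.45 [-59.2   4.9] ('travel x,z', array([-0.007,  0.105]))
1.5 [-59.1   1.4] ('travel x,z', array([0.001, 0.035]))
```

>>> step_arm:
  fingers: [0.3,0.3,0.3,1,1,1,1,1,1]
  travel:
    - [0,0,-0.4]
    - [0,0,-0.5]
    - [0,0,-0.3]
    - [0,0,0]
    - [0,0,0]
    - [0,0,0]
    - [0,0,0]
    - [0,0,0]
    - [0,0,0]
  twist: [0,0,0,-0.053,-0.053,-0.053,-0.053,-0.053,0]

```text
time_s: 16.23
position: [0.5872, 0.0968, 0.2163]
tool_rot: [[-0.125, 0.992, -0.0], [0.992, 0.125, -0.0], [-0.0, -0.0, -1.0]]
ft_force: [-0.4, -0.2, 1.5]
grip_width: 0.0002
gripper_force: 0.0
```

```bash
python3 - <<'E'
from h import *
need(wtcp(-.3)+[0,0,.07],97.2)
board()
for c in("top","side"):
    im,d=optics.get_image(c); r=models.trace(c,"nut")
    if r:
        m=r[0]["mask"]; pts=np.array([at(c,(x,y),d[y,x]) for y,x in np.argwhere(m) if d[y,x]>0])
        t=pts[pts[:,2]>.09]
        if len(t)>5:
            v=np.linalg.svd((t-t.mean(0))[:,:2],full_matrices=False)[2]; print(c,r[0]["confidence"],len(t),t.mean(0),np.degrees(np.arctan2(v[0][1],v[0][0])))
E
```

```text
pos [0.5872 0.0968 0.2163] yaw 97.19 t 16.225 F [-0.4 -0.2  1.5] travel(100mm) [-0.914 -0.016  0.143] q6 -9.2
twist total -8.055960993987001e-05
board [0.5759 0.1743]
side 0.72 149 [0.58743537 0.09936467 0.10356491] 48.341001805024646
```

>>> step_arm:
  fingers: [1,1,1,1,1,1,1]
  travel:
    - [-0.45,-0.01,0]
    - [-0.45,0,0]
    - [0,0,0.4]
    - [0,0,0.4]
    - [-0.05,0,0.04]
    - [0,0,0]
    - [0,0,0]
  twist: [0,0,0,0,0,0,0]

```text
time_s: 17.4
position: [0.5992, 0.0024, 0.1341]
tool_rot: [[-0.126, 0.992, 0.003], [0.992, 0.126, -0.001], [-0.001, 0.003, -1.0]]
ft_force: [-0.9, -0.2, -0.1]
grip_width: 0.0
gripper_force: 0.0
```

```bash
cat >> h.py <<'E'
from scipy.optimize import minimize_scalar
def feel(n=3):
    F=[];P=[]
    for i in range(n):
        s=monitor.observe(); F.append(s["ft_force"]);P.append(s["position"])
        if i<n-1: optics.get_image("top")
    F=np.mean(F,0);P=np.mean(P,0); d=P-PIV; y,z=d@JY,d[2]
    # angle: solve th, r for the corner
    from scipy.optimize import fsolve
    th,r=fsolve(lambda v:np.array(tcp(v[0],r=v[1]))-[y,z],[.3,.07])
    e=np.radians(72)-th+.117*np.sin(np.clip(th,0,1.2)/1.2*np.pi/2)
    print("t",s["time_s"],"y,z mm",np.round([y*1e3,z*1e3],1),"th %.3f r %.1f"%(th,r*1e3),"F",np.round(F,2),"push %.2f"%(F@(JY*np.sin(e)+Z*np.cos(e))))
E
python3 - <<'E'
from h import *
feel(3)
im,_=optics.get_image("top"); a=cv2.resize(im[105:205,215:365],None,fx=4,fy=4,interpolation=2)
im,_=optics.get_image("side"); b=cv2.resize(im[90:200,190:300],None,fx=3.6,fy=3.6,interpolation=2)[:400,:200]
b=cv2.resize(im[110:190,215:255],None,fx=5,fy=5,interpolation=2); cv2.imwrite("pics/t4.png",np.hstack([a,b]))
E
```

```text
t 17.5 y,z mm [11.3 71.9] th -0.249 r 71.7 F [-0.4   0.02 -0.02] push 0.07
```

View pics/t4.png

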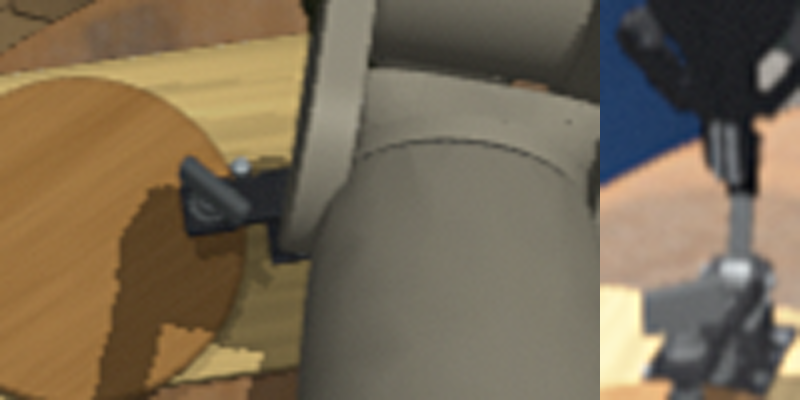

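>>> step_arm:
  fingers: [1,1,1,1]
  travel:
    - [-0.07,0,0.01]
    - [-0.05,0,0.01]
    - [0,0,0]
    - [0,0,0]
  twist: [0,0,0,0]

```text
time_s: 18.1
position: [0.5999, -0.0095, 0.1303]
tool_rot: [[-0.126, 0.992, -0.0], [0.992, 0.126, 0.0], [0.0, -0.0, -1.0]]
ft_force: [0.1, 0.4, -0.5]
grip_width: -0.0001
gripper_force: 0.0
```

```bash
python3 -c "
from h import *
feel(4)"
```

```text
t 18.25 y,z mm [-0.5 68.3] th -0.075 r 69.1 F [ 0.3   0.16 -0.21] push 0.06
```

>>> step_arm:
  fingers: [1,1,1]
  travel:
    - [-0.025,0,0.005]
    - [0,0,0]
    - [0,0,0]
  twist: [0,0,0]

```text
time_s: 18.62
position: [0.6002, -0.0119, 0.1298]
tool_rot: [[-0.126, 0.992, -0.0], [0.992, 0.126, 0.0], [0.0, -0.0, -1.0]]
ft_force: [-0.7, -0.2, -1.0]
grip_width: -0.0002
gripper_force: 0.0
```

```bash
python3 -c "
from h import *
feel(4)"
```

```text
t 18.775 y,z mm [-3.1 67.8] th -0.037 r 69.1 F [-0.09 -0.05 -0.3 ] push -0.12
```

>>> step_arm:
  fingers: [1,1,1]
  travel:
    - [-0.025,0,0.005]
    - [0,0,0]
    - [0,0,0]
  twist: [0,0,0]

```text
time_s: 19.15
position: [0.6005, -0.0145, 0.1293]
tool_rot: [[-0.126, 0.992, -0.0], [0.992, 0.126, 0.0], [0.0, -0.0, -1.0]]
ft_force: [0.0, -0.3, 0.1]
grip_width: 0.0
gripper_force: 0.0
```

```bash
python3 -c "
from h import *
feel(4)"
```

```text
t 19.3 y,z mm [-5.6 67.3] th -0.000 r 69.2 F [-0.41 -0.27 -0.29] push -0.30
```

>>> step_arm:
  fingers: [1,1,1]
  travel:
    - [-0.025,0,0.005]
    - [0,0,0]
    - [0,0,0]
  twist: [0,0,0]

```text
time_s: 19.68
position: [0.6009, -0.017, 0.1288]
tool_rot: [[-0.126, 0.992, -0.0], [0.992, 0.126, -0.0], [-0.0, -0.0, -1.0]]
ft_force: [-0.1, 0.1, -0.4]
grip_width: 0.0003
gripper_force: 0.0
```

```bash
python3 -c "
from h import *
feel(5)"
```

```text
t 19.875 y,z mm [-8.1 66.8] th 0.045 r 69.0 F [-0.06 -0.12 -0.14] push -0.15
```

>>> step_arm:
  fingers: [1,1,1]
  travel:
    - [-0.025,0,0.005]
    - [0,0,0]
    - [0,0,0]
  twist: [0,0,0]

```text
time_s: 20.25
position: [0.6012, -0.0195, 0.1283]
tool_rot: [[-0.126, 0.992, -0.0], [0.992, 0.126, -0.0], [-0.0, -0.0, -1.0]]
ft_force: [0.8, -0.3, 0.0]
grip_width: 0.0001
gripper_force: 0.0
```

```bash
python3 -c "
from h import *
feel(5)"
```

```text
t 20.45 y,z mm [-10.6  66.3] th 0.090 r 69.0 F [0.25 0.12 0.51] push 0.27
```

>>> step_arm:
  fingers: [1,1,1]
  travel:
    - [-0.025,0,0.005]
    - [0,0,0]
    - [0,0,0]
  twist: [0,0,0]

```text
time_s: 20.82
position: [0.6015, -0.022, 0.1278]
tool_rot: [[-0.126, 0.992, 0.0], [0.992, 0.126, -0.0], [-0.0, 0.0, -1.0]]
ft_force: [0.9, 0.5, 1.1]
grip_width: -0.0002
gripper_force: 0.0
```

```bash
python3 -c "
from h import *
feel(5)"
```

```text
t 21.025 y,z mm [-13.1  65.8] th 0.134 r 69.1 F [0.12 0.01 0.53] push 0.22
```

>>> step_arm:
  fingers: [1,1]
  travel:
    - [-0.025,0,0.007]
    - [0,0,0]
  twist: [0,0]

```text
time_s: 21.28
position: [0.6018, -0.0245, 0.1271]
tool_rot: [[-0.126, 0.992, 0.0], [0.992, 0.126, -0.0], [-0.0, 0.0, -1.0]]
ft_force: [-0.9, 1.0, -0.7]
grip_width: 0.0002
gripper_force: 0.0
```

```bash
python3 -c "
from h import *
feel(5)"
```

```text
t 21.475 y,z mm [-15.7  65.1] th 0.181 r 69.0 F [ 0.16  0.2  -0.28] push 0.03
```

>>> step_arm:
  fingers: [1,1]
  travel:
    - [-0.025,0,0.008]
    - [0,0,0]
  twist: [0,0]

```text
time_s: 21.72
position: [0.6022, -0.027, 0.1263]
tool_rot: [[-0.126, 0.992, 0.0], [0.992, 0.126, 0.0], [-0.0, 0.0, -1.0]]
ft_force: [0.6, -0.6, 0.6]
grip_width: 0.0
gripper_force: 0.1
```

```bash
python3 -c "
from h import *
feel(5)"
```

```text
t 21.925 y,z mm [-18.2  64.3] th 0.228 r 69.0 F [-0.17  0.15  0.29] push 0.29
```

>>> step_arm:
  fingers: [1,1]
  travel:
    - [-0.025,0,0.009]
    - [0,0,0]
  twist: [0,0]

```text
time_s: 22.18
position: [0.6025, -0.0294, 0.1254]
tool_rot: [[-0.126, 0.992, -0.0], [0.992, 0.126, 0.0], [0.0, -0.0, -1.0]]
ft_force: [0.1, 0.4, 0.8]
grip_width: -0.0002
gripper_force: 0.3
```

```bash
python3 -c "
from h import *
feel(5)
im,_=optics.get_image('side'); cv2.imwrite('pics/s5.png',cv2.resize(im[110:190,205:265],None,fx=7,fy=7,interpolation=2))"
```

```text
t 22.375 y,z mm [-20.6  63.4] th 0.274 r 69.0 F [0.23 0.65 0.57] push 0.82
```

View pics/s5.png

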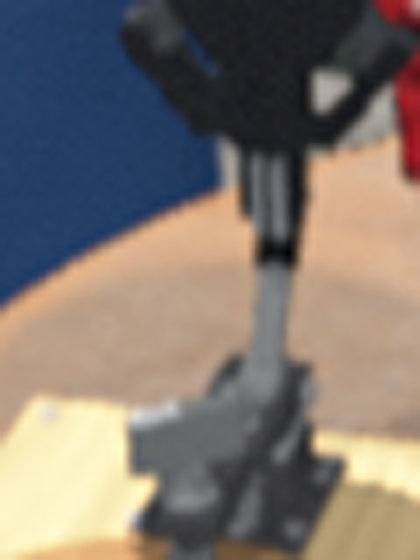

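```bash
sed -i 's/off=.011/off=-.002/' h.py; python3 - <<'E'
from h import *
feel(2); p=None
for th in np.r_[0,np.arange(0,.9,.1),1,1.15,1.3,1.45,1.5]:
    q=np.array(tcp(th,r=.066)); print(round(th,2),np.round(q*1e3,1), "" if p is None else ("travel x,z",np.round((q-p)*[10,-10],3))); p=q
E
```

```text
t 22.475 y,z mm [-20.6  63.4] th 0.057 r 65.5 F [-0.64  0.6   0.13] push 0.68
0.0 [-17.6  64.3] 
0.0 [-17.6  64.3] ('travel x,z', array([ 0., -0.]))
0.1 [-23.   63.4] ('travel x,z', array([-0.054,  0.009]))
0.2 [-28.3  62.1] ('travel x,z', array([-0.053,  0.013]))
0.3 [-33.4  60.3] ('travel x,z', array([-0.051,  0.018]))
0.4 [-38.3  58. ] ('travel x,z', array([-0.049,  0.023]))
0.5 [-43.   55.2] ('travel x,z', array([-0.047,  0.028]))
0.6 [-47.4  51.9] ('travel x,z', array([-0.044,  0.033]))
0.7 [-51.5  48.1] ('travel x,z', array([-0.041,  0.038]))
0.8 [-55.3  43.7] ('travel x,z', array([-0.038,  0.043]))
1.0 [-61.7  33.6] ('travel x,z', array([-0.064,  0.102]))
1.15 [-65.3  24.8] ('travel x,z', array([-0.035,  0.088]))
1.3 [-67.5  15.1] ('travel x,z', array([-0.022,  0.096]))
1.45 [-68.2   5.2] ('travel x,z', array([-0.007,  0.099]))
1.5 [-68.1   1.9] ('travel x,z', array([0.001, 0.033]))
```

>>> step_arm:
  fingers: [1,1]
  travel:
    - [-0.025,0,0.007]
    - [0,0,0]
  twist: [0,0]

```text
time_s: 22.72
position: [0.6027, -0.0319, 0.1246]
tool_rot: [[-0.126, 0.992, -0.0], [0.992, 0.126, 0.0], [0.0, -0.0, -1.0]]
ft_force: [1.0, 1.4, 0.3]
grip_width: -0.0001
gripper_force: 0.4
```

```bash
python3 -c "
from h import *
feel(5)"
```

```text
t 22.925 y,z mm [-23.1  62.7] th 0.108 r 65.2 F [ 0.    1.09 -0.05] push 0.97
```

>>> step_arm:
  fingers: [1,1]
  travel:
    - [-0.025,0,0.008]
    - [0,0,0]
  twist: [0,0]

```text
time_s: 23.18
position: [0.6031, -0.0344, 0.1238]
tool_rot: [[-0.126, 0.992, -0.0], [0.992, 0.126, 0.0], [0.0, -0.0, -1.0]]
ft_force: [0.9, 1.5, 0.0]
grip_width: -0.0001
gripper_force: 0.6
```

```bash
python3 -c "
from h import *
feel(5)"
```

```text
t 23.375 y,z mm [-25.6  61.9] th 0.157 r 65.1 F [ 0.11  1.14 -0.05] push 0.99
```

>>> step_arm:
  fingers: [1,1]
  travel:
    - [-0.027,0,0.008]
    - [0,0,0]
  twist: [0,0]

```text
time_s: 23.62
position: [0.6034, -0.0371, 0.123]
tool_rot: [[-0.126, 0.992, -0.0], [0.992, 0.126, 0.0], [0.0, -0.0, -1.0]]
ft_force: [-0.7, 1.7, 0.1]
grip_width: -0.0003
gripper_force: 0.7
```

```bash
python3 -c "
from h import *
feel(5)"
```

```text
t 23.825 y,z mm [-28.3  61.1] th 0.210 r 65.0 F [-0.25  1.9  -0.25] push 1.57
```

>>> step_arm:
  fingers: [1,1]
  travel:
    - [-0.027,0,0.009]
    - [0,0,0]
  twist: [0,0]

```text
time_s: 24.08
position: [0.6038, -0.0398, 0.1221]
tool_rot: [[-0.126, 0.992, -0.0], [0.992, 0.126, 0.0], [0.0, -0.0, -1.0]]
ft_force: [0.4, 2.6, 0.6]
grip_width: 0.0003
gripper_force: 0.9
```

```bash
python3 -c "
from h import *
feel(5)"
```

```text
t 24.275 y,z mm [-31.   60.2] th 0.264 r 65.0 F [ 0.12  2.41 -0.1 ] push 1.99
```

>>> step_arm:
  fingers: [1,1]
  travel:
    - [-0.027,0,0.01]
    - [0,0,0]
  twist: [0,0]

```text
time_s: 24.52
position: [0.6041, -0.0424, 0.1211]
tool_rot: [[-0.126, 0.992, -0.0], [0.992, 0.126, 0.0], [0.0, -0.0, -1.0]]
ft_force: [0.5, 2.0, 0.2]
grip_width: 0.0001
gripper_force: 1.1
```

```bash
python3 -c "
from h import *
feel(5)"
```

```text
t 24.725 y,z mm [-33.7  59.2] th 0.317 r 65.1 F [-0.36  2.18 -0.27] push 1.70
```

>>> step_arm:
  fingers: [1,1]
  travel:
    - [-0.026,0,0.011]
    - [0,0,0]
  twist: [0,0]

```text
time_s: 24.98
position: [0.6045, -0.045, 0.12]
tool_rot: [[-0.126, 0.992, -0.0], [0.992, 0.126, 0.0], [0.0, -0.0, -1.0]]
ft_force: [-0.2, 2.7, -0.2]
grip_width: -0.0001
gripper_force: 1.2
```

```bash
python3 -c "
from h import *
feel(5)"
```

```text
t 25.175 y,z mm [-36.4  58.1] th 0.370 r 65.2 F [0.04 3.12 0.23] push 2.63
```

>>> step_arm:
  fingers: [1,1]
  travel:
    - [-0.026,0,0.012]
    - [0,0,0]
  twist: [0,0]

```text
time_s: 25.42
position: [0.6048, -0.0476, 0.1188]
tool_rot: [[-0.126, 0.992, -0.0], [0.992, 0.126, 0.0], [0.0, -0.0, -1.0]]
ft_force: [-1.5, 3.3, 0.4]
grip_width: 0.0002
gripper_force: 1.3
```

```bash
python3 -c "
from h import *
feel(5)"
```

```text
t 25.625 y,z mm [-39.   56.9] th 0.423 r 65.3 F [-0.48  3.38  0.2 ] push 2.79
```

>>> step_arm:
  fingers: [1,1]
  travel:
    - [-0.026,0,0.013]
    - [0,0,0]
  twist: [0,0]

```text
time_s: 25.88
position: [0.6051, -0.0502, 0.1175]
tool_rot: [[-0.126, 0.992, -0.0], [0.992, 0.126, 0.0], [0.0, -0.0, -1.0]]
ft_force: [0.8, 3.7, -0.1]
grip_width: 0.0002
gripper_force: 1.4
```

```bash
python3 -c "
from h import *
feel(5)"
```

```text
t 26.075 y,z mm [-41.6  55.6] th 0.476 r 65.6 F [-0.02  3.72  0.39] push 3.04
```

>>> step_arm:
  fingers: [1,1]
  travel:
    - [-0.045,0,0.032]
    - [0,0,0]
  twist: [0,0]

```text
time_s: 26.32
position: [0.6057, -0.0548, 0.1142]
tool_rot: [[-0.126, 0.992, -0.0], [0.992, 0.126, 0.0], [0.0, -0.0, -1.0]]
ft_force: [0.7, 3.6, 1.3]
grip_width: 0.0004
gripper_force: 1.5
```

```bash
python3 -c "
from h import *
feel(5)"
```

```text
t 26.525 y,z mm [-46.2  52.3] th 0.579 r 65.6 F [0.28 3.84 0.95] push 3.29
```

>>> step_arm:
  fingers: [1,1]
  travel:
    - [-0.041,0,0.037]
    - [0,0,0]
  twist: [0,0]

```text
time_s: 26.78
position: [0.6062, -0.0589, 0.1105]
tool_rot: [[-0.126, 0.992, -0.0], [0.992, 0.126, -0.0], [-0.0, -0.0, -1.0]]
ft_force: [0.5, 4.2, 1.9]
grip_width: 0.0003
gripper_force: 1.6
```

```bash
python3 -c "
from h import *
feel(5)"
```

```text
t 26.975 y,z mm [-50.2  48.6] th 0.678 r 65.5 F [0.25 4.21 1.43] push 3.69
```

>>> step_arm:
  fingers: [1,1]
  travel:
    - [-0.038,0,0.042]
    - [0,0,0]
  twist: [0,0]

```text
time_s: 27.22
position: [0.6067, -0.0627, 0.1062]
tool_rot: [[-0.126, 0.992, -0.0], [0.992, 0.126, -0.0], [-0.0, -0.0, -1.0]]
ft_force: [0.1, 3.3, 0.5]
grip_width: -0.0008
gripper_force: 1.5
```

```bash
python3 -c "
from h import *
feel(5)"
```

```text
t 27.425 y,z mm [-54.1  44.4] th 0.778 r 65.4 F [-0.01  3.19  1.47] push 2.96
```

>>> step_arm:
  fingers: [1,1,1,0.2,0.2,0.2,0.2,0.2,0.2]
  travel:
    - [0.2,0,-0.3]
    - [0.4,0,-0.3]
    - [0.5,0.02,-0.2]
    - [0.5,0,0]
    - [0,0,0]
    - [0,0,0]
    - [0,0,0]
    - [0,0,0]
    - [0,0,0]
  twist: [0,0,0,0,0.053,0.053,0.053,0.053,0.053]

```text
time_s: 28.55
position: [0.5885, 0.0959, 0.1865]
tool_rot: [[0.653, 0.757, 0.0], [0.757, -0.653, -0.001], [-0.001, 0.001, -1.0]]
ft_force: [-0.4, 0.5, 0.0]
grip_width: 0.0345
gripper_force: 0.0
```

```bash
python3 - <<'E'
from h import *
need([.5885,.0965,.096],49.4)
im=board()
d=optics.get_image("side")[1]; r=models.trace("side","nut")
m=r[0]["mask"]; pts=np.array([at("side",(x,y),d[y,x]) for y,x in np.argwhere(m) if d[y,x]>0]); t=pts[pts[:,2]>.09]
v=np.linalg.svd((t-t.mean(0))[:,:2],full_matrices=False)[2]; print(len(t),t.mean(0),np.degrees(np.arctan2(v[0][1],v[0][0])))
for r in models.landmark_of("side","handle")[:1]: print("handle",r["point"],r["confidence"])
cv2.imwrite('pics/t6.png',cv2.resize(im[90:230,190:350],None,fx=4,fy=4,interpolation=2))
E
```

```text
pos [0.5885 0.0959 0.1865] yaw 49.23 t 28.55 F [-0.4  0.5  0. ] travel(100mm) [ 0.005 -0.005  0.905] q6 38.7
twist total -0.0009334370619536495
board [0.5749 0.1743]
137 [0.58782763 0.10010797 0.10287204] 49.66956437800632
handle [243.7, 138.6] 0.6
```

View pics/t6.png

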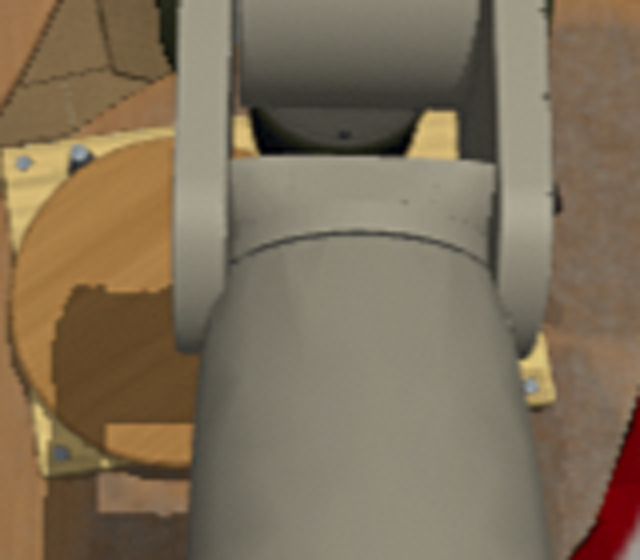

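>>> step_arm:
  fingers: [0.2,0.2,0.2,1,1,1,1,1,1]
  travel:
    - [0,0,0.4]
    - [0,0,0.35]
    - [0,0,0.15]
    - [0,0,0]
    - [0,0,0]
    - [0,0,0]
    - [0,0,0]
    - [0,0,0]
    - [0,0,0]
  twist: [0,0,0,0,0,0,0.05,0.045,0]

```text
time_s: 29.92
position: [0.5894, 0.0958, 0.0972]
tool_rot: [[0.844, 0.536, 0.002], [0.536, -0.844, -0.001], [0.001, 0.002, -1.0]]
ft_force: [5.4, -5.4, -9.0]
grip_width: 0.0105
gripper_force: 36.6
```

>>> step_arm:
  fingers: [1,0.2,0.2,0.2,0.2,0.2]
  travel:
    - [0,0,0]
    - [0,0,0]
    - [0,0,0]
    - [0,0,-0.4]
    - [0,0,-0.5]
    - [0,0,-0.2]
  twist: [0,0,0,0,0,0]

```text
time_s: 30.68
position: [0.5891, 0.0969, 0.2104]
tool_rot: [[0.843, 0.537, 0.006], [0.537, -0.843, 0.0], [0.005, 0.003, -1.0]]
ft_force: [0.7, 0.5, -0.5]
grip_width: 0.0342
gripper_force: 0.0
```

>>> step_arm:
  fingers: [1,1,1,1,1,1,1]
  travel:
    - [0,0,0]
    - [0,0,0]
    - [0,0,0]
    - [0,0,0]
    - [0,0,0]
    - [0,0,0]
    - [0,0,0]
  twist: [-0.052,-0.052,-0.052,-0.052,-0.052,-0.052,-0.05]

```text
time_s: 31.55
position: [0.5883, 0.0968, 0.2073]
tool_rot: [[-0.138, 0.99, 0.001], [0.99, 0.138, 0.0], [0.0, 0.001, -1.0]]
ft_force: [-0.1, 0.3, 0.5]
grip_width: 0.0001
gripper_force: 0.0
```

```bash
python3 - <<'E'
from h import *
need(wtcp(-.1,r=.066),97.2)
d=optics.get_image("side")[1]; r=models.trace("side","nut")
m=r[0]["mask"]; pts=np.array([at("side",(x,y),d[y,x]) for y,x in np.argwhere(m) if d[y,x]>0]); t=pts[pts[:,2]>.09]
v=np.linalg.svd((t-t.mean(0))[:,:2],full_matrices=False)[2]; print(len(t),t.mean(0),np.degrees(np.arctan2(v[0][1],v[0][0])))
E
```

```text
pos [0.5883 0.0968 0.2073] yaw 97.95 t 31.55 F [-0.1  0.3  0.5] travel(100mm) [-1.174 -0.044  0.797] q6 -10.0
twist total 0.0041898945420118456
153 [0.58778667 0.09820291 0.10339521] 32.198430967408164
```

>>> step_arm:
  fingers: [1,1,1,1,1,1,1,1]
  travel:
    - [-0.5,-0.04,0]
    - [-0.5,0,0]
    - [0,0,0.4]
    - [0,0,0.4]
    - [-0.17,0,0]
    - [-0.06,0,0.01]
    - [-0.03,0,0]
    - [0,0,0]
  twist: [0.004,0,0,0,0,0,0,0]

```text
time_s: 32.65
position: [0.6009, -0.0292, 0.1269]
tool_rot: [[-0.12, 0.993, 0.003], [0.993, 0.12, -0.001], [-0.001, 0.003, -1.0]]
ft_force: [0.5, 1.2, 2.4]
grip_width: -0.0002
gripper_force: 0.7
```

```bash
python3 -c "
from h import *
feel(5)"
```

```text
t 32.85 y,z mm [-20.   64.5] th 0.040 r 66.5 F [0.25 1.04 2.26] push 1.71
```

>>> step_arm:
  fingers: [1,1,1]
  travel:
    - [-0.026,0,0.007]
    - [0,0,0]
    - [0,0,0]
  twist: [0,0,0]

```text
time_s: 33.22
position: [0.6006, -0.0315, 0.1248]
tool_rot: [[-0.12, 0.993, 0.0], [0.993, 0.12, -0.0], [-0.0, 0.0, -1.0]]
ft_force: [1.2, 1.2, 1.4]
grip_width: 0.0002
gripper_force: 0.9
```

```bash
python3 -c "
from h import *
feel(5)"
```

```text
t 33.425 y,z mm [-22.5  62.8] th 0.096 r 65.3 F [0.74 1.2  1.89] push 1.74
```

>>> step_arm:
  fingers: [1,1,1]
  travel:
    - [-0.027,0,0.008]
    - [0,0,0]
    - [0,0,0]
  twist: [0,0,0]

```text
time_s: 33.8
position: [0.6007, -0.0341, 0.1238]
tool_rot: [[-0.12, 0.993, -0.0], [0.993, 0.12, 0.0], [0.0, -0.0, -1.0]]
ft_force: [1.1, 1.8, -0.5]
grip_width: 0.0002
gripper_force: 0.9
```

```bash
python3 -c "
from h import *
feel(5)"
```

```text
t 34.0 y,z mm [-25.1  61.9] th 0.148 r 64.9 F [ 0.6   2.17 -0.03] push 1.86
```

>>> step_arm:
  fingers: [1,1]
  travel:
    - [-0.027,0,0.008]
    - [0,0,0]
  twist: [0,0]

```text
time_s: 34.25
position: [0.601, -0.0369, 0.123]
tool_rot: [[-0.12, 0.993, -0.001], [0.993, 0.12, 0.0], [0.0, -0.001, -1.0]]
ft_force: [-0.2, 2.7, 0.5]
grip_width: 0.0001
gripper_force: 1.1
```

```bash
python3 -c "
from h import *
feel(6)"
```

```text
t 34.5 y,z mm [-27.9  61.1] th 0.203 r 64.9 F [-0.4   2.79  0.04] push 2.51
```

>>> step_arm:
  fingers: [1,1]
  travel:
    - [-0.027,0,0.009]
    - [0,0,0]
  twist: [0,0]

```text
time_s: 34.75
position: [0.6015, -0.0397, 0.1222]
tool_rot: [[-0.12, 0.993, -0.0], [0.993, 0.12, 0.0], [0.0, -0.0, -1.0]]
ft_force: [-0.4, 3.5, 0.9]
grip_width: -0.0001
gripper_force: 1.2
```

```bash
python3 -c "
from h import *
feel(6)"
```

```text
t 35.0 y,z mm [-30.7  60.3] th 0.256 r 65.0 F [-0.75  3.1  -0.12] push 2.67
```

>>> step_arm:
  fingers: [1,1]
  travel:
    - [-0.027,0,0.01]
    - [0,0,0]
  twist: [0,0]

```text
time_s: 35.25
position: [0.6019, -0.0423, 0.1212]
tool_rot: [[-0.12, 0.993, -0.0], [0.993, 0.12, 0.0], [0.0, -0.0, -1.0]]
ft_force: [0.3, 3.9, -0.3]
grip_width: -0.0003
gripper_force: 1.4
```

```bash
python3 -c "
from h import *
feel(6)"
```

```text
t 35.5 y,z mm [-33.4  59.3] th 0.310 r 65.1 F [-0.1   3.92  0.11] push 3.33
```

>>> step_arm:
  fingers: [1,1]
  travel:
    - [-0.027,0,0.011]
    - [0,0,0]
  twist: [0,0]

```text
time_s: 35.75
position: [0.6022, -0.045, 0.1201]
tool_rot: [[-0.12, 0.993, 0.0], [0.993, 0.12, 0.0], [0.0, 0.0, -1.0]]
ft_force: [-1.1, 4.7, 0.0]
grip_width: 0.0
gripper_force: 1.5
```

```bash
python3 -c "
from h import *
feel(6)"
```

```text
t 36.0 y,z mm [-36.1  58.2] th 0.364 r 65.2 F [-0.57  3.69  0.39] push 3.25
```

>>> step_arm:
  fingers: [1,1,1,1]
  travel:
    - [-0.026,0,0.012]
    - [-0.026,0,0.013]
    - [-0.024,0,0.016]
    - [0,0,0]
  twist: [0,0,0,0]

```text
time_s: 36.5
position: [0.6031, -0.0527, 0.116]
tool_rot: [[-0.12, 0.993, -0.0], [0.993, 0.12, -0.0], [0.0, -0.0, -1.0]]
ft_force: [0.0, 3.7, 0.3]
grip_width: -0.0
gripper_force: 1.8
```

```bash
python3 -c "
from h import *
feel(6)"
```

```text
t 36.75 y,z mm [-43.7  54.1] th 0.523 r 65.5 F [-0.52  4.27  0.76] push 3.63
```

>>> step_arm:
  fingers: [1,1]
  travel:
    - [-0.04,0,0.032]
    - [0,0,0]
  twist: [0,0]

```text
time_s: 37.0
position: [0.6036, -0.0565, 0.1129]
tool_rot: [[-0.12, 0.993, 0.0], [0.993, 0.12, 0.0], [0.0, 0.0, -1.0]]
ft_force: [-0.1, 4.1, 1.1]
grip_width: 0.0
gripper_force: 1.9
```

```bash
python3 -c "
from h import *
feel(6)"
```

```text
t 37.25 y,z mm [-47.6  51. ] th 0.614 r 65.4 F [-0.02  4.33  1.39] push 3.89
```

>>> step_arm:
  fingers: [1,1]
  travel:
    - [-0.041,0,0.037]
    - [0,0,0]
  twist: [0,0]

```text
time_s: 37.5
position: [0.6041, -0.0606, 0.1092]
tool_rot: [[-0.12, 0.993, 0.0], [0.993, 0.12, -0.0], [-0.0, 0.0, -1.0]]
ft_force: [-1.0, 4.4, 1.7]
grip_width: -0.0
gripper_force: 1.9
```

```bash
python3 -c "
from h import *
feel(6)"
```

```text
t 37.75 y,z mm [-51.7  47.4] th 0.712 r 65.6 F [-0.44  4.56  1.58] push 4.00
```

>>> step_arm:
  fingers: [1,1]
  travel:
    - [-0.038,0,0.042]
    - [0,0,0]
  twist: [0,0]

```text
time_s: 38.0
position: [0.6046, -0.0644, 0.105]
tool_rot: [[-0.12, 0.993, 0.0], [0.993, 0.12, -0.0], [-0.0, 0.0, -1.0]]
ft_force: [-0.3, 3.9, 2.5]
grip_width: 0.0
gripper_force: 1.8
```

```bash
python3 -c "
from h import *
feel(6)
p=None
for th in (.8,.9,1,1.1,1.2,1.3,1.4,1.5,1.55):
    q=np.array(tcp(th,r=.066)); print(round(th,2),np.round(q*1e3,1), '' if p is None else ('travel x,z',np.round((q-p)*[10,-10],3))); p=q"
```

```text
t 38.25 y,z mm [-55.5  43.1] th 0.811 r 65.8 F [-0.13  3.97  1.66] push 3.48
0.8 [-55.3  43.7] 
0.9 [-58.8  38.9] ('travel x,z', array([-0.034,  0.048]))
1 [-61.7  33.6] ('travel x,z', array([-0.03 ,  0.053]))
1.1 [-64.2  27.8] ('travel x,z', array([-0.025,  0.058]))
1.2 [-66.1  21.6] ('travel x,z', array([-0.019,  0.062]))
1.3 [-67.5  15.1] ('travel x,z', array([-0.013,  0.065]))
1.4 [-68.1   8.5] ('travel x,z', array([-0.007,  0.066]))
1.5 [-68.1   1.9] ('travel x,z', array([0.   , 0.066]))
1.55 [-67.9  -1.4] ('travel x,z', array([0.003, 0.033]))
```

>>> step_arm:
  fingers: [1,1,1,1,1,1,1]
  travel:
    - [-0.033,0,0.045]
    - [-0.03,0,0.053]
    - [-0.025,0,0.058]
    - [-0.019,0,0.062]
    - [-0.013,0,0.065]
    - [-0.007,0,0.06]
    - [0,0,0]
  twist: [0,0,0,0,0,0,0]

```text
time_s: 39.12
position: [0.6057, -0.077, 0.07]
tool_rot: [[-0.12, 0.993, -0.001], [0.993, 0.12, 0.0], [0.0, -0.001, -1.0]]
ft_force: [0.0, -0.1, 0.1]
grip_width: -0.0002
gripper_force: 0.0
```

```bash
python3 -c "
from h import *
feel(3)"
```

```text
t 39.225 y,z mm [-68.3   8.3] th 1.403 r 66.2 F [-0.06 -0.07 -0.04] push -0.03
```

>>> step_arm:
  fingers: [1,1]
  travel:
    - [0,0,0.04]
    - [0,0,0]
  twist: [0,0]

```text
time_s: 39.48
position: [0.6059, -0.0768, 0.0665]
tool_rot: [[-0.12, 0.993, -0.001], [0.993, 0.12, 0.0], [0.0, -0.001, -1.0]]
ft_force: [-0.1, -0.0, 0.1]
grip_width: -0.0003
gripper_force: 0.0
```

>>> step_arm:
  fingers: [1,1]
  travel:
    - [0,0,0.02]
    - [0,0,0]
  twist: [0,0]

```text
time_s: 39.72
position: [0.606, -0.0768, 0.0646]
tool_rot: [[-0.12, 0.993, -0.0], [0.993, 0.12, 0.0], [0.0, -0.0, -1.0]]
ft_force: [-0.3, 0.6, -0.3]
grip_width: -0.0001
gripper_force: 0.0
```

```bash
python3 -c "
from h import *
feel(3)"
```

```text
t 39.825 y,z mm [-68.2   2.7] th 1.488 r 66.0 F [-0.52 -0.05  0.01] push 0.01
```

>>> step_arm:
  fingers: [1,1,1]
  travel:
    - [0,0,0.02]
    - [0,0,0.01]
    - [0,0,0]
  twist: [0,0,0]

```text
time_s: 40.2
position: [0.6061, -0.0769, 0.062]
tool_rot: [[-0.12, 0.993, 0.0], [0.993, 0.12, -0.0], [-0.0, 0.0, -1.0]]
ft_force: [-0.6, 0.4, 4.0]
grip_width: 0.0001
gripper_force: 1.6
```

>>> step_arm:
  fingers: [1,1,1]
  travel:
    - [0,0,0.02]
    - [0,0,0.01]
    - [0,0,0]
  twist: [0,0,0]

```text
time_s: 40.58
position: [0.6063, -0.0768, 0.0603]
tool_rot: [[-0.12, 0.993, 0.002], [0.993, 0.12, -0.0], [-0.001, 0.001, -1.0]]
ft_force: [-3.6, 1.7, 13.7]
grip_width: -0.0001
gripper_force: 6.7
```

>>> step_arm:
  fingers: [1,1,1,1,1,1,1,1,1]
  travel:
    - [0,0,-0.2]
    - [0,0,-0.5]
    - [0,0,-0.5]
    - [0,0,-0.3]
    - [-0.4,-0.5,0]
    - [-0.4,-0.5,0]
    - [-0.4,-0.4,0]
    - [-0.3,-0.3,0]
    - [0,0,0]
  twist: [0,0,0,0,0,0,0,0,0]

```text
time_s: 41.7
position: [0.456, -0.2459, 0.2086]
tool_rot: [[-0.116, 0.993, -0.001], [0.993, 0.116, 0.0], [0.0, -0.001, -1.0]]
ft_force: [-0.2, 1.0, -0.5]
grip_width: 0.0004
gripper_force: 0.0
```

```bash
python3 - <<'E'
from h import *
im=board(); a=cv2.resize(im[105:225,170:350],None,fx=4.4,fy=4.4,interpolation=2)
cv2.imwrite('pics/t7.png',a)
for c in("top","side"):
    optics.get_image(c)
    for q in ("handle","cup"):
        r=models.landmark_of(c,q)[:1]; print(c,q,[(x["point"],x["confidence"]) for x in r])
print(monitor.observe()["position"],monitor.observe()["time_s"])
E
```

```text
board [0.573  0.1792]
top handle [([334.5, 146.5], 0.6)]
top cup [([172.4, 264.8], 0.6)]
side handle [([246.1, 154.3], 0.36)]
side cup [([288.9, 277.8], 0.75)]
[ 0.45785899 -0.24339161  0.20865145] 42.1
```

View pics/t7.png

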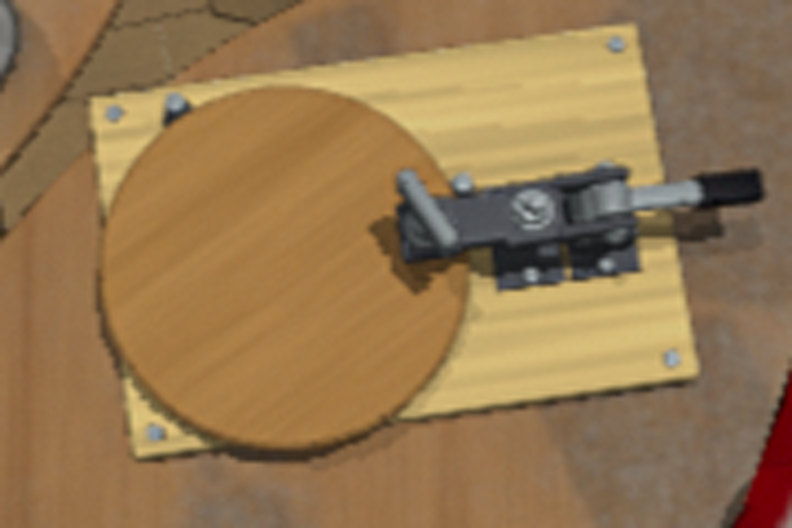

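```bash
python3 - <<'E'
from h import *
from scipy.optimize import least_squares
im,_=optics.get_image("top"); cv2.imwrite("pics/top_end.png",im)
now=cv2.resize(im[110:230,170:300],None,fx=4.5,fy=4.5,interpolation=2); old=cv2.imread("pics/t2.png")
cal=optics.get_calibration("top"); T=np.linalg.inv(np.array(cal["world_from_camera"])); f=192/np.tan(np.radians(cal["vertical_fov"])/2)
def px(P): c=T@np.r_[P,1]; return np.array([cal["cx"]+f*c[0]/-c[2],cal["cy"]-f*c[1]/-c[2]])
def prof(img,a):
    rr=np.arange(.098,.118,.00025); out=[]
    for r in rr:
        u=px([.5755+r*np.cos(a),.1776+r*np.sin(a),.037]); out.append(u)
    u=(np.array(out)-[170,110]+.5)*4.5-.5
    return rr,cv2.remap(img,u[None,:,0].astype(np.float32),u[None,:,1].astype(np.float32),1)[0].astype(float)
for a in np.radians(np.arange(-50,121,10)):
    rr,p=prof(old,a); _,q=prof(now,a)
    # shift via cross-match
    best=min(range(-24,25),key=lambda k:np.mean(abs(p[24:-24]-q[24+k:len(q)-24+k])))
    e=lambda v:rr[np.argmax(np.abs(np.gradient(cv2.GaussianBlur(v,(1,9),0).sum(1))))]
    print(round(np.degrees(a)),"shift mm",best*.25,"edge old/now",round(e(p)*1e3,2),round(e(q)*1e3,2))
E
```

```text
-50 shift mm -1.0 edge old/now 107.25 106.0
-40 shift mm -0.5 edge old/now 106.25 105.75
-30 shift mm -1.5 edge old/now 106.5 105.25
-20 shift mm -1.0 edge old/now 107.0 106.0
-10 shift mm -1.0 edge old/now 107.25 106.0
0 shift mm -1.0 edge old/now 107.25 106.25
10 shift mm -0.5 edge old/now 107.0 106.5
20 shift mm -1.25 edge old/now 107.5 106.25
30 shift mm -1.75 edge old/now 113.75 113.75
40 shift mm 0.0 edge old/now 111.5 111.5
50 shift mm -1.0 edge old/now 107.75 107.0
60 shift mm -1.0 edge old/now 108.25 106.75
70 shift mm -0.75 edge old/now 107.75 107.25
80 shift mm -0.25 edge old/now 105.0 104.5
90 shift mm -0.75 edge old/now 105.25 103.75
100 shift mm 0.25 edge old/now 106.5 110.75
110 shift mm -6.0 edge old/now 108.75 113.25
120 shift mm -6.0 edge old/now 101.75 114.0
```

```bash
python3 -c "
from rig import close_job; print(close_job())"
```

```text
the job is handed in; nothing more can be done
None
```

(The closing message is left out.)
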